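# Put the loaf tin in the display case and shut the case door

## Robot

A 6-joint arm with a two-finger parallel gripper is mounted at the origin on the work surface. World frame = base frame: x ahead of the robot, y to its left, z up, the work surface at z = 0. Lengths are in mm, angles in rad, forces in N, time in s.
With the tool pointing down it reaches from about 350 to 875 mm from the base axis. Payload 4.2 kg.
Tool frame: the origin (TCP) lies at the very end of the fingers, on their centre line; the grasp point (between the pads) lies 19 mm behind it; z points along the fingers, y is the line along which they close (so a half turn about z gives the same grasp; the last joint's range is limited). The gripper opens to 85 mm and grips with 20 to 120 N. Pads are 22 mm wide; open, the fingers measure 114 mm over their backs; the gripper's body (76 mm by 85 mm) begins 54 mm behind the grasp point. The pads swing forward as they close: fully open they stand 13 mm farther back than shut.
Start: joints at [1.41, 0.385, 0.008, 0, -1.194, -0.259], TCP at [254.703, 570.724, 231.312] pointing down, gripper open.
Joint ranges: [-3.14, 3.14], [-1.21, 2.06], [-1.07, 1.41], [-3.16, 2.05], [-2.99, -0.16], [-3.1, 3.1]. Speed limits (rad/s): [2.79, 2.79, 3.14, 3.14, 3.14, 3.14].

## Interface

Orientations are given as a unit quaternion [x, y, z, w].
In Python, from bench import read_state, get_image, get_calibration, job_done gives the robot as it stands.
- The arm moves only by the shell command python3 -m creep 'ROWS'. ROWS is a JSON object of lists of equal length, an entry for each row: "translation": the shift along the world's x, y, z in cm, a list of three; "delta_rot": the turn, a rotation vector about the world's x, y, z in degrees, a list of three; "hand": the finger opening in cm, from 0 to 8.54. A call has 1 to 8 rows; each row is the pose to reach, as a shift and turn from the pose commanded when the call began; what a row does not reach only later rows make up. A row lasts 1/8 s, in which the tool goes at most 62.5 mm and 10.7 degrees, less where a joint would pass 70% of its speed; a pose out of reach is approached as far as the arm can. A call with a gripper value outside its range is refused whole. The fingers move at their own pace and stop on an object; the grip force is fixed at half the most. Time passes only in rows, so rows that repeat a pose let the fingers close. It gives the time, the measured TCP pose, the force, the opening and the grip force at its end, in the units of the state.
- read_state(): the state, without advancing time (a new reading comes with each control period).
- get_image(name): name is "scene" or "top" or "wrist"; returns (picture, depth): 480x640x3 uint8, red, green, blue; 480x640 float32, mm along the optical axis (not along the pixel's ray), 0 where there is no reading.
- get_calibration(name): a dict with "intrinsics" (3x3 intrinsics, pixels), "xyz" and "attitude" of the camera in the world. Camera axes: x right, y down, z forward; pixel columns grow to the right and rows downward; lengths in mm; the calibration is good to about 2 mm. A picture is of the moment at which its call begins: read the wrist's pose just before it. get_calibration takes no time and is no camera call; for the wrist camera it gives the pose at the moment of the call.
- job_done(): hands the job in; it is judged then, once.
The state is a dict: "clock": time; "joints": joint angles; "joint_vel": joint speeds; "joint_efforts": joint torques, N m; "position": TCP position; "ee_rot": TCP orientation; "contact_force": force on the tool from outside, world axes, zero at the start; "wrist_torque": the same for the moment, N m; "gripper_width": finger opening in mm; "grasp_force": force on a finger pad.
Only numpy, scipy, OpenCV 4.12 (cv2) and the standard library are available. Lean on these libraries where they do the work, as an engineer would, in place of code of your own. Each camera call takes 0.05 s, during which the arm holds its last target. There are 200 camera calls.

## Task

Lift the lidded loaf tin off the cooling rack by its body, keep it level, and set it down gently on the slate landing in front of the open display case, orange handle facing out of the case, and let go. Then take it again by the orange handle and slide it along the slate, without lifting it, straight in between the yellow lines until its front end rests on the rubber stop at the back, and let go. Finally push the wooden door fully shut so that it seats on its ball catch, leaving the mug, the jar and the bowl where they are.

Things in the scene. Friction and masses are not known exactly. Their poses are not given: they have to be found in the camera images.
- case: Low glass display case on a slate slab, fixed. Origin on the counter below the centre of the mouth; +x into the case, -x out over the landing, z up, +y the catch side, -y the hinge side. Dark grey slab 15 mm thick, x -0.210 to 0.250, y +-0.125; x<0 is the open landing. Side glass at y +-0.107 to 0.115, top 93 mm above the counter up to x 0.1, 127 mm beyond
- canopy_edge (a point): Middle of the lower front edge of the case's glass canopy, 127 mm above the counter, 98 mm in from the mouth. The canopy runs from here to the back wall, over the full width; its top is 137 mm above the counter. Between the mouth and this edge the case is open above. Axes as the case's
- landing (a point): Point on the slate top (15 mm above the counter), centre line, 65 mm in front of the mouth: a good place for the tin's origin when set down (its front end is then 20 mm inside). Two yellow lines on the slate run along x, 52 mm either side of the centre line. Axes as the case's
- stop (a point): Point on the slate top, centre line, at the foot of the black rubber back stop's face, 230 mm in from the mouth. The stop is 180 mm wide and 30 mm high. Axes as the case's
- catch_ball (a point): Spring ball of the catch, 16 mm in diameter, in the case's frame at x -0.0145, y 0.103, 102 mm above the counter. Its dark steel bracket behind it (x +-0.025, y 0.114 to 0.126) reaches 109 mm above the counter. Axes as the case's
- door (a joint): Door angle, rad: 0 is shut and seated, 1.57 square to the case, 1.8 the end; it opens outward over the landing. It starts wide open (1.38 to 1.65) and stays where left (friction 0.3 N at the free edge). The catch is met at about 0.09 rad and resists with 5 to 8 N at door_edge; past about 0.02 rad it draws the door to 0 and holds it
- door_hinge (a point): On the vertical hinge axis at half the door's height, 55 mm above the counter; in the case's frame x -0.006, y -0.105. Axes turn with the door: +y runs along the door from hinge to free edge, -x is square out of its outer face, which lies 6 mm from the axis
- door_edge (a point): Point on the door's outer face 150 mm from the hinge axis, 55 mm above the counter: a good place to push. Wooden door 206 mm wide, 12 mm thick, 18 to 93 mm above the counter; steel nub on its top (to 110 mm) 195 mm from the hinge; brass knob, 14 mm across and 14 mm proud, 187 mm from the hinge, 48 mm above the counter. Axes as door_hinge
- tin: Lidded loaf tin, dark steel with aluminium lid, closed and rigid, 170 mm long (x), 64 mm wide (y), 60 mm high, 0.4 to 0.8 kg. Origin at the centre of the box's underside (handle not counted); +x is the plain front end, which goes into the case first; -x is the end with the orange handle
- tin_grip (a point): On the upright post of the tin's orange D-handle, 40 mm above the tin's underside, 117 mm from the tin's origin along -x. Post 14 by 14 mm, from 15 to 59 mm above the tin's underside, outer face 124 mm from the origin, joined to the tin by two bars 10 mm wide. Axes as the tin's
- rack: Low steel wire cooling rack, 206 by 126 mm, top 16.5 mm above the counter, fixed. Origin on the counter under its centre, x along its long side. The tin starts lying on it
- mug: Blue mug, 76 mm in diameter, 85 mm high; leave alone. Origin under its centre
- jar: Amber jar with red lid, 72 mm in diameter, 110 mm high; leave alone. Origin under its centre
- bowl: White bowl, 100 mm in diameter, 45 mm high; leave alone. Origin under its centre
There are look-alikes about, which are no part of the job. What is meant by the tin is not blue, and is the larger of those in its own colour.

How it is judged:
By the outcome, as a careful person would: the job done as asked, in the order asked, and still so for the second after the job is handed in, with the robot touching nothing.
It also fails if it takes over 72 s, if anything falls off the work surface, if the arm or the gripper's body presses on something with over 40 N, if the wrist force passes 120 N, or if a joint passes its speed limit or range.

## Working session

There is one attempt and no reset: what is moved stays moved. The work goes in short steps, Python scripts to look and compute and a shell command to move; the robot and the scene stay as the last step left them, time stands still between calls to the robot, and variables do not carry over. Pictures are saved under pics/ and viewed, at most 10 in all, crops included, and the job is handed in when it is done.

```bash
mkdir -p pics; ls; cat > h.py <<'E'
import numpy as np, cv2
from scipy.spatial.transform import Rotation as R
from bench import read_state, get_image, get_calibration
def cloud(name):
    c=get_calibration(name); im,d=get_image(name)
    K=np.array(c["intrinsics"]); v,u=np.mgrid[0:480,0:640]
    p=np.stack([(u-K[0,2])/K[0,0]*d,(v-K[1,2])/K[1,1]*d,d],-1)
    a=np.array(c["attitude"]); r=R.from_quat(a) if a.size==4 else R.from_matrix(a)
    w=p@r.as_matrix().T+np.array(c["xyz"]); w[d<=0]=np.nan
    return im,w
def save(im,n): cv2.imwrite(n,im[...,::-1])
E
python3 - <<'E'
from h import *
for n in ("scene","top"):
    im,w=cloud(n); save(im,f"pics/{n}0.png"); np.savez(f"{n}0.npz",im=im,w=w); print(get_calibration(n))
print(read_state())
E
```

```text
pics
{'intrinsics': array([[576.19440266,   0.        , 317.03940878],
       [  0.        , 576.19440266, 246.97562049],
       [  0.        ,   0.        ,   1.        ]]), 'xyz': array([1360.38373353, -556.85747898,  836.355762  ]), 'attitude': array([ 0.80318668,  0.35912914, -0.20411681, -0.42924788])}
{'intrinsics': array([[541.15918991,   0.        , 313.65104922],
       [  0.        , 541.15918991, 235.97335279],
       [  0.        ,   0.        ,   1.        ]]), 'xyz': array([ 405.16290634,  144.24972139, 1306.12938051]), 'attitude': array([-0.69917067,  0.71328818, -0.03029889,  0.03824023])}
{'clock': 0.1, 'joints': array([ 1.40964357e+00,  3.85458864e-01,  6.76549246e-03, -4.20445048e-04,
       -1.19400213e+00, -2.58598743e-01]), 'joint_vel': array([-0.00128845, -0.00068066,  0.00366186, -0.00066469, -0.00047136,
        0.00167084]), 'joint_efforts': array([-8.77954481e-04, -3.93318129e+01,  1.88931280e+01,  4.19803306e+00,
       -2.57052387e-03,  2.24024809e-06]), 'position': array([254.48485983, 570.27358933, 230.34686234]), 'ee_rot': array([ 9.78040193e-01, -2.08414111e-01, -1.48921414e-04,  9.57975514e-04]), 'contact_force': array([ 0.37711004, -0.27546192, -0.2512589 ]), 'wrist_torque': array([-0.01714523,  0.02679524,  0.00193012]), 'grasp_force': 0.0, 'gripper_width': 85.27170545796042}
```

View pics/scene0.png

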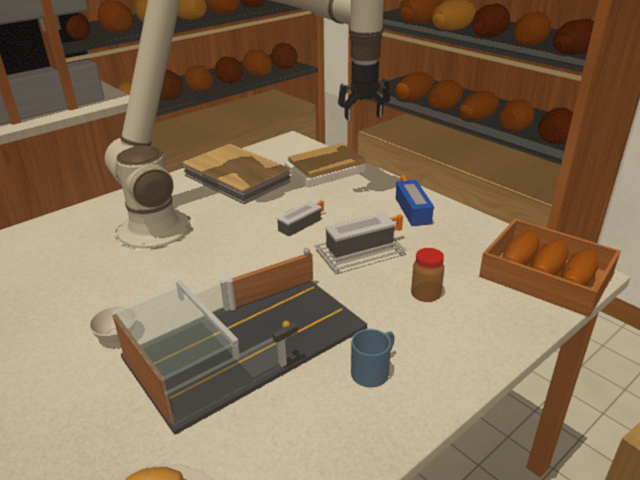

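View pics/top0.png

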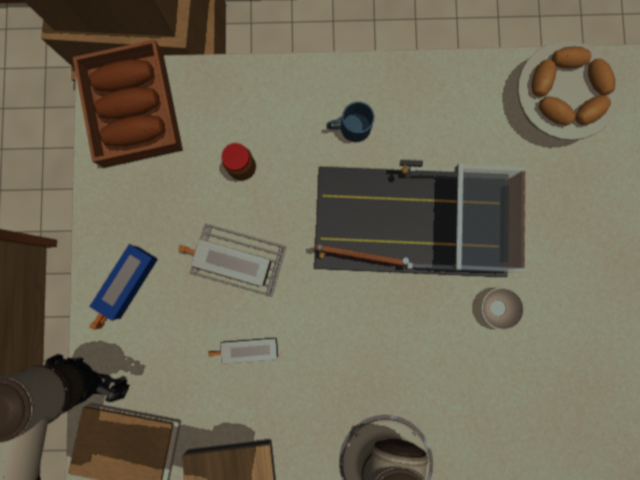

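The scene view shows the dark tin on the rack at (360,235) with its handle at (398,222), and the case in front with the door at (272,280). In the top view the tin is at (232,262), handle at (187,250); the slate spans (318..522,168..272), the door (320..408,250..263) and the catch is at (405,168). The handle already faces out of the case.

```bash
python3 - <<'E'
from h import *
t=np.load("top0.npz"); w=t["w"]; im=t["im"].astype(int)
s=np.load("scene0.npz"); ws=s["w"]
def rect(P,l):
    r=cv2.minAreaRect(P[:,:2].astype(np.float32)); print(l,len(P),r, "z",np.nanpercentile(P[:,2],[5,50,95]))
def reg(w,u0,u1,v0,v1): return w[v0:v1,u0:u1].reshape(-1,3)
P=reg(w,190,285,225,300); Q=P[(P[:,2]>68)&(P[:,2]<88)]; rect(Q,"lid")
Q=P[(P[:,2]>8)&(P[:,2]<26)]; rect(Q,"rack")
# handle orange
m=(im[...,0]>im[...,2]+60)&(im[...,0]>120); mm=np.zeros_like(m); mm[235:265,172:200]=1
Q=w[m&mm]; print("handle",np.nanmedian(Q,0),len(Q),Q[:,1].max())
P=reg(w,310,530,160,280); Q=P[(P[:,2]>8)&(P[:,2]<22)]; rect(Q,"slab")
b=im; y=(im[...,0]>im[...,2]+50)&(im[...,1]>90); 
for v0,v1,l in((190,210,"ycatch"),(232,252,"yhinge")):
    mm=np.zeros_like(y); mm[v0:v1,318:455]=1; Q=w[y&mm]; Q=Q[np.abs(Q[:,2]-15)<8]
    if len(Q): print(l,len(Q),np.polyfit(Q[:,1],Q[:,0],1),Q[:,1].min(),Q[:,1].max(),np.median(Q[:,2]))
P=reg(w,312,403,240,268); Q=P[(P[:,2]>86)&(P[:,2]<98)]; rect(Q,"door top")
P=reg(w,455,530,160,280); Q=P[(P[:,2]>115)&(P[:,2]<145)]; rect(Q,"canopy")
for z0 in range(0,150,10): print(z0,np.sum((P[:,2]>=z0)&(P[:,2]<z0+10)),end=" ")
for l,a in dict(mug=(335,380,95,145),jar=(215,260,140,185),bowl=(475,530,285,335)).items():
    P=reg(w,*a); Q=P[P[:,2]>30]; rect(Q,l)
E
```

```text
lid 2104 ((471.8765869140625, 354.70806884765625), (182.40223693847656, 64.05088806152344), 72.63282775878906) z [71.87450728 76.08683251 80.16977544]
rack 827 ((484.4341735839844, 339.32696533203125), (206.00787353515625, 135.03433227539062), 73.2091293334961) z [ 9.68694889 15.02968967 20.16886372]
handle [501.20929334 451.02468358  73.37603348] 66 485.14295259395897
slab 13125 ((565.0303344726562, -68.03556823730469), (474.5975646972656, 254.06263732910156), 86.85372161865234) z [10.01875089 14.25665141 18.6315719 ]
ycatch 195 [6.40253753e-02 6.20574152e+02] -131.6068230664255 133.02509133190352 14.471938335995446
yhinge 190 [6.43475292e-02 5.16423648e+02] -124.4677516521692 140.02079401725453 15.117770497674428
door top 449 ((481.90716552734375, 58.464786529541016), (203.1873321533203, 12.510454177856445), 78.81927490234375) z [87.58839692 92.13907866 96.07821144]
canopy 7305 ((554.1424560546875, -231.09616088867188), (152.0795135498047, 233.61952209472656), 86.28655242919922) z [128.43603228 132.34770594 136.61282154]
0 470 10 320 20 18 30 14 40 9 50 10 60 12 70 12 80 13 90 19 100 22 110 15 120 1132 130 6147 140 20 mug 603 ((798.9697265625, 50.24724578857422), (74.6611557006836, 80.75457000732422), 46.62663269042969) z [33.66003796 69.12224578 86.24311506]
jar 922 ((705.52783203125, 330.1170349121094), (68.22313690185547, 67.1085205078125), 81.45208740234375) z [ 45.4541143  107.66369472 112.45355764]
bowl 487 ((353.0465087890625, -274.4512023925781), (96.89482116699219, 97.88565826416016), 65.907958984375) z [31.01017136 40.9833236  47.41375265]
```

```bash
python3 -m creep '{"translation":[[3,-3,1],[6,-6,2],[9,-9,4],[12,-12,6],[15,-15,7],[18,-18,7],[21.7,-21.6,7],[21.7,-21.6,7]],"delta_rot":[[0,0,-10.4],[0,0,-20.8],[0,0,-31.2],[0,0,-41.6],[0,0,-52],[0,0,-62.4],[0,0,-72.8],[0,0,-83.2]],"hand":[8.5,8.5,8.5,8.5,8.5,8.5,8.5,8.5]}'
python3 -m creep '{"translation":[[0,0,0],[0,0,0]],"delta_rot":[[0,0,0],[0,0,0]],"hand":[8.5,8.5]}'
python3 - <<'E'
from h import *
print(read_state()["position"],read_state()["joints"],R.from_quat(read_state()["ee_rot"]).as_matrix()[:,:2].round(3))
c=get_calibration("wrist");print(c)
im,w=cloud("wrist"); save(im,"pics/w1.png"); np.savez("w1.npz",im=im,w=w)
P=w.reshape(-1,3); Q=P[(P[:,2]>70)&(P[:,2]<84)&(abs(P[:,0]-472)<70)&(abs(P[:,1]-355)<130)]
print(cv2.minAreaRect(Q[:,:2].astype(np.float32)),np.median(Q,0),len(Q))
E
```

```text
clock: 1.1
position: [473.4, 352.1, 300.6]
ee_rot: [-0.589, 0.808, -0.0, -0.001]
contact_force: [-0.2, -0.2, 0.6]
gripper_width: 85.3
grasp_force: 0.0
clock: 1.35
position: [471.3, 355.0, 301.0]
ee_rot: [-0.594, 0.804, -0.0, -0.0]
contact_force: [0.2, 0.4, 0.1]
gripper_width: 84.9
grasp_force: 0.0
[471.33285559 354.96843286 301.03846556] [ 9.19674080e-01  2.85956802e-01  3.73113157e-02 -1.35015485e-04
 -1.32268456e+00 -1.21756145e+00] [[-0.294 -0.956]
 [-0.956  0.294]
 [ 0.     0.   ]]
{'intrinsics': array([[348.43638818,   0.        , 321.23215144],
       [  0.        , 348.43638818, 241.15356761],
       [  0.        ,   0.        ,   1.        ]]), 'xyz': array([448.30381526, 279.40607307, 443.49373931]), 'attitude': array([0.14612902, 0.97685691, 0.15441723, 0.02349898])}
((476.1325378417969, 367.81781005859375), (208.65040588378906, 64.07685852050781), 72.73503112792969) [469.24449301 342.29721231  76.67184042] 9671
```

View pics/w1.png

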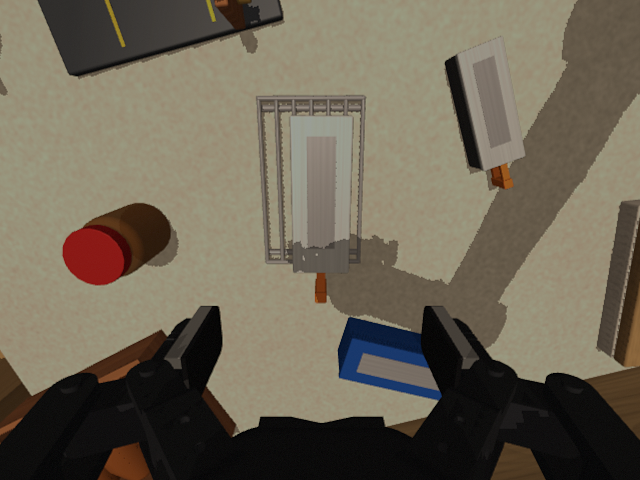

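The wrist view shows the tin centred on the rack (320,190) with its handle at (320,288). The 209 × 64 mm outline matches the tin plus handle, so I'm going down.

```bash
python3 -m creep '{"translation":[[-0.1,-0.6,-5],[-0.1,-0.6,-10],[-0.1,-0.6,-15],[-0.1,-0.6,-19],[-0.1,-0.6,-22],[-0.1,-0.6,-25],[-0.1,-0.6,-27.3],[-0.1,-0.6,-27.3]],"delta_rot":[[0,0,0],[0,0,0],[0,0,0],[0,0,0],[0,0,0],[0,0,0],[0,0,0],[0,0,0]],"hand":[8.5,8.5,8.5,8.5,8.5,8.5,8.5,8.5]}'
python3 -m creep '{"translation":[[0,0,0],[0,0,0],[0,0,0],[0,0,0],[0,0,0],[0,0,0],[0,0,0],[0,0,0]],"delta_rot":[[0,0,0],[0,0,0],[0,0,0],[0,0,0],[0,0,0],[0,0,0],[0,0,0],[0,0,0]],"hand":[8.5,5,5,5,5,5,5,5]}'
```

```text
clock: 2.4
position: [469.4, 348.2, 26.6]
ee_rot: [-0.594, 0.805, -0.001, -0.002]
contact_force: [-0.0, -1.2, 0.8]
gripper_width: 85.1
grasp_force: 0.0
clock: 3.4
position: [471.1, 349.5, 29.9]
ee_rot: [-0.593, 0.805, 0.0, 0.001]
contact_force: [-3.1, 0.6, 6.6]
gripper_width: 63.1
grasp_force: 64.5
```

```bash
python3 - <<'E'
from h import *
# refine case origin along its axis from top0 using slab left edge & canopy, in case-yaw axes
w=np.load("top0.npz")["w"]; d=np.array([-.0641,-.9979]); n=np.array([.9979,-.0641])
O=np.array([565.4+.0,-56.]); O[0]=568.5+.0642*O[1]
W=(w[...,:2]-O); X=W@d; Y=W@n; Z=w[...,2]
e=[]
for v in range(175,240,3):
    r=(np.abs(Z[v,300:400]-14)<7); u=np.where(r)[0]; c=np.convolve(r,np.ones(5),'valid'); k=np.argmax(c>=4); e.append(X[v,300+k])
print("slab front edge (want -210)",np.median(e))
m=(Z>120)&(Z<145)&(abs(Y)<110)&(X>50)&(X<300); print("canopy",np.percentile(X[m],[.5,1,99,99.5]),"Y",np.percentile(Y[m],[.5,99.5]))
s=np.load("scene0.npz"); w=s["w"]; W=w[...,:2]-O; X=W@d;Y=W@n;Z=w[...,2]
m=(abs(Z-15)<5)&(abs(Y)<110)&(X<-150)&(X>-230)
h,b=np.histogram(X[m],bins=np.arange(-230,-150,4)); print(h,b)
dark=s["im"].max(-1)<75; m=m&dark; print("scene slab dark min X",np.percentile(X[m],[.5,2,5]))
m=(abs(Z-15)<5)&dark&(X<-50)&(X>-180); print("Y",np.percentile(Y[m],[1,99]))
w=np.load("w1.npz"); Z=w["w"][...,2];W=w["w"][...,:2]-O;X=W@d;Y=W@n
m=(w["im"].max(-1)<75)&(abs(Z-15)<6)&(abs(Y)<110)&(X>-240)&(X<-100);print("wrist",np.percentile(X[m],[.5,2,5]))
print("O",O)
E
```

```text
slab front edge (want -210) -208.94507342184116
canopy [100.05626713 100.53404227 248.66523108 249.53465875] Y [-108.9350595   109.00104171]
[ 0  0  0  0  0 17 74 94 81 86 90 99 86 95 89 94 97 80 94] [-230 -226 -222 -218 -214 -210 -206 -202 -198 -194 -190 -186 -182 -178
 -174 -170 -166 -162 -158 -154]
scene slab dark min X [-201.76637233 -199.862344   -199.03305129]
Y [-86.12886178 127.0999997 ]
wrist [-207.44035337 -207.05758413 -206.35456329]
O [564.9048 -56.    ]
```

```bash
python3 -m creep '{"translation":[[0,0,0.5],[0,0,1.5],[0,0,3.5],[0,0,6],[0,0,8.5],[0,0,10.5],[0,0,12],[0,0,12]],"delta_rot":[[0,0,0],[0,0,0],[0,0,0],[0,0,0],[0,0,0],[0,0,0],[0,0,0],[0,0,0]],"hand":[5,5,5,5,5,5,5,5]}'
python3 -m creep '{"translation":[[0.3,-1.5,0],[1.2,-4.5,0],[2.3,-8,0],[3.5,-12,0],[4.6,-16,0],[5.7,-20,0],[6.9,-24,0],[8,-28,0]],"delta_rot":[[0,0,1],[0,0,3],[0,0,5],[0,0,7],[0,0,9],[0,0,11],[0,0,12.6],[0,0,13.6]],"hand":[5,5,5,5,5,5,5,5]}'
python3 -m creep '{"translation":[[0.8,-3,0],[1.4,-5,0],[1.8,-6.2,0],[1.8,-6.2,0],[1.8,-6.2,0]],"delta_rot":[[0,0,0],[0,0,0],[0,0,0],[0,0,0],[0,0,0]],"hand":[5,5,5,5,5]}'
python3 - <<'E'
from h import *
s=read_state();print(s["position"],s["joints"],R.from_quat(s["ee_rot"]).as_matrix().round(3))
im,w=cloud("top"); np.savez("top1.npz",im=im,w=w); save(im[140:300,150:470].repeat(2,0).repeat(2,1),"pics/t1.png")
E
```

```text
clock: 4.4
position: [471.0, 349.0, 149.2]
ee_rot: [-0.593, 0.805, 0.0, 0.001]
contact_force: [-0.6, -0.0, -7.7]
gripper_width: 63.1
grasp_force: 67.7
clock: 5.4
position: [550.1, 67.2, 146.9]
ee_rot: [-0.684, 0.729, 0.001, -0.001]
contact_force: [-0.2, 1.0, -6.7]
gripper_width: 63.0
grasp_force: 67.8
clock: 6.02
position: [568.4, 7.3, 147.9]
ee_rot: [-0.684, 0.729, 0.0, -0.0]
contact_force: [-0.7, 0.3, -6.4]
gripper_width: 63.0
grasp_force: 67.8
[568.3812428    7.28147189 147.93158313] [ 2.97585634e-01  3.63632302e-01 -2.49954824e-01 -4.30168381e-04
 -9.57892449e-01 -3.60646426e-01] [[-0.063 -0.998 -0.001]
 [-0.998  0.063  0.   ]
 [-0.     0.001 -1.   ]]
```

View pics/t1.png

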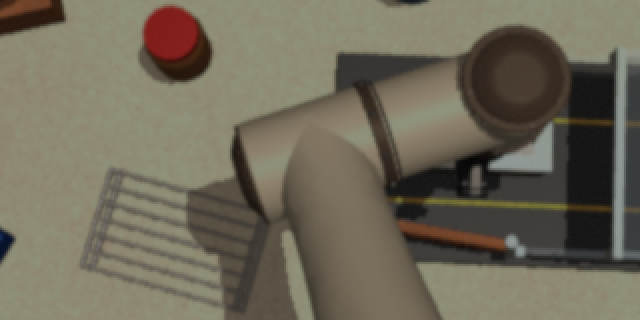

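The top crop shows the arm holding the tin over the landing, with the front of the lid at (520,155), between the yellow lines. I'll lower it in stages.

```bash
python3 -m creep '{"translation":[[0,0,-2],[0,0,-4.5],[0,0,-7],[0,0,-9],[0,0,-10.5],[0,0,-11.3],[0,0,-11.3],[0,0,-11.3]],"delta_rot":[[0,0,0],[0,0,0],[0,0,0],[0,0,0],[0,0,0],[0,0,0],[0,0,0],[0,0,0]],"hand":[5,5,5,5,5,5,5,5]}'
python3 -m creep '{"translation":[[0,0,-0.1],[0,0,-0.2],[0,0,-0.3],[0,0,-0.4],[0,0,-0.5],[0,0,-0.5]],"delta_rot":[[0,0,0],[0,0,0],[0,0,0],[0,0,0],[0,0,0],[0,0,0]],"hand":[5,5,5,5,5,5]}'
```

```text
clock: 7.08
position: [569.4, 6.9, 36.1]
ee_rot: [-0.684, 0.729, -0.001, 0.001]
contact_force: [0.4, -0.6, -6.9]
gripper_width: 62.7
grasp_force: 67.9
clock: 7.82
position: [568.6, 6.7, 30.2]
ee_rot: [-0.684, 0.729, 0.0, -0.0]
contact_force: [-0.1, -0.5, -7.1]
gripper_width: 63.1
grasp_force: 67.9
```

```bash
python3 -m creep '{"translation":[[0,0,-0.1],[0,0,-0.1],[0,0,-0.15],[0,0,-0.15]],"delta_rot":[[0,0,0],[0,0,0],[0,0,0],[0,0,0]],"hand":[5,5,5,5]}'
```

```text
clock: 8.32
position: [568.7, 6.7, 28.8]
ee_rot: [-0.684, 0.729, 0.0, -0.0]
contact_force: [0.3, -0.2, -7.4]
gripper_width: 62.7
grasp_force: 67.9
```

```bash
python3 -m creep '{"translation":[[0,0,-0.05],[0,0,-0.1],[0,0,-0.1],[0,0,-0.1]],"delta_rot":[[0,0,0],[0,0,0],[0,0,0],[0,0,0]],"hand":[5,5,5,5]}'
```

```text
clock: 8.82
position: [568.8, 6.7, 28.5]
ee_rot: [-0.684, 0.729, -0.0, 0.0]
contact_force: [-3.7, -0.0, 0.8]
gripper_width: 62.8
grasp_force: 67.9
```

```bash
python3 -m creep '{"translation":[[0,0,0],[0,0,0],[0,0,0],[0,0,0],[0,0,0],[0,0,0]],"delta_rot":[[0,0,0],[0,0,0],[0,0,0],[0,0,0],[0,0,0],[0,0,0]],"hand":[8.5,8.5,8.5,8.5,8.5,8.5]}'
python3 -m creep '{"translation":[[0,0,1],[0,0,3],[0,0,7],[0,0,12],[0,0.5,17],[0,1,20],[0,1,20],[0,1,20]],"delta_rot":[[0,0,0],[0,0,0],[0,0,0],[0,0,0],[0,0,0],[0,0,0],[0,0,0],[0,0,0]],"hand":[8.5,8.5,8.5,8.5,8.5,8.5,8.5,8.5]}'
python3 - <<'E'
from h import *
s=read_state();print(s["position"])
im,w=cloud("wrist"); save(im,"pics/w2.png"); np.savez("w2.npz",im=im,w=w)
O=np.array([564.8,-57.5]);d=np.array([-.0641,-.9979]); n=np.array([.9979,-.0641])
W=w[...,:2]-O;X=W@d;Y=W@n;Z=w[...,2]
m=(abs(Z-75)<6)&(abs(Y)<45)&(X>-220)&(X<60); P=np.stack([X[m],Y[m]],1).astype(np.float32)
print(cv2.minAreaRect(P),m.sum(),np.median(Z[m]))
i=im.astype(int); mo=m&(i[...,0]>i[...,2]+60); print("handle",np.median(X[mo]),np.median(Y[mo]),X[mo].min(),mo.sum())
y=(i[...,0]>i[...,2]+50)&(i[...,1]>90)&(abs(Z-15)<6)&(abs(abs(Y)-52)<12)&(X>-200)&(X<100)
for s_ in(1,-1):
    k=y&(Y*s_>0)
    if k.sum(): print("line",s_,np.polyfit(X[k],Y[k],1),k.sum())
m=(abs(Z-92)<6)&(Y<-50)&(Y>-180)&(X<20)&(X>-230);P=np.stack([X[m],Y[m]],1).astype(np.float32); print("door",cv2.minAreaRect(P),m.sum())
E
```

```text
clock: 9.57
position: [568.8, 6.7, 27.8]
ee_rot: [-0.684, 0.729, -0.0, 0.0]
contact_force: [-0.8, 0.1, 0.2]
gripper_width: 85.2
grasp_force: 0.0
clock: 10.58
position: [568.1, 16.7, 227.5]
ee_rot: [-0.684, 0.729, 0.0, -0.0]
contact_force: [-0.6, 0.3, -0.3]
gripper_width: 84.8
grasp_force: 0.0
[568.05284725  16.66635134 227.51034946]
((-82.27420806884766, -0.0444793701171875), (64.11094665527344, 207.81387329101562), 89.97178649902344) 14657 75.12330414977595
handle -170.32397794582943 -0.1444071955197983 -186.18265964717608 419
line 1 [2.52987185e-04 5.30693870e+01] 1337
line -1 [ 4.51341786e-04 -5.08871467e+01] 1291
door ((-93.8916244506836, -89.4865493774414), (22.060863494873047, 232.46348571777344), 80.94746398925781) 4141
```

View pics/w2.png

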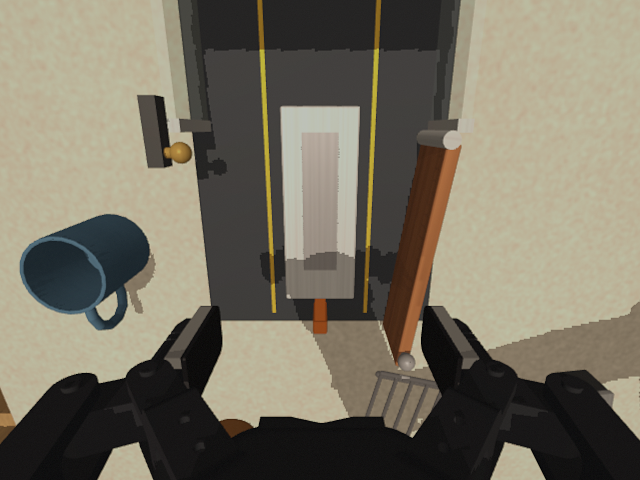

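The wrist view shows the tin square between the yellow lines, lid (282..358,108..298), handle at (320,315). The door is on the right, from (440,140) to (405,360). Next I grip the handle.

```bash
python3 -m creep '{"translation":[[0.2,3,0],[0.5,7,0],[0.8,10.5,-2],[0.8,10.5,-7],[0.8,10.5,-12],[0.8,10.5,-15],[0.8,10.5,-15],[0.8,10.5,-15]],"delta_rot":[[0,0,0],[0,0,0],[0,0,0],[0,0,0],[0,0,0],[0,0,0],[0,0,0],[0,0,0]],"hand":[4,4,4,4,4,4,4,4]}'
```

```text
clock: 11.62
position: [577.4, 121.8, 78.5]
ee_rot: [-0.684, 0.729, -0.0, 0.0]
contact_force: [0.1, 0.1, 0.3]
gripper_width: 40.1
grasp_force: 0.0
```

```bash
python3 -m creep '{"translation":[[-0.1,0,-1.5],[-0.1,0,-3],[-0.1,0,-4.2],[-0.1,0,-4.2],[-0.1,0,-4.2]],"delta_rot":[[0,0,0],[0,0,0],[0,0,0],[0,0,0],[0,0,0]],"hand":[4,4,4,4,4]}'
python3 -m creep '{"translation":[[0,0,0],[0,0,0],[0,0,0],[0,0,0],[0,0,0],[0,0,0]],"delta_rot":[[0,0,0],[0,0,0],[0,0,0],[0,0,0],[0,0,0],[0,0,0]],"hand":[1,1,1,1,1,1]}'
```

```text
clock: 12.25
position: [576.0, 121.8, 35.9]
ee_rot: [-0.684, 0.729, -0.0, 0.0]
contact_force: [1.2, -0.5, 0.5]
gripper_width: 39.9
grasp_force: 0.0
clock: 13.0
position: [576.2, 121.9, 36.4]
ee_rot: [-0.684, 0.729, -0.0, 0.001]
contact_force: [-0.6, -0.3, 5.7]
gripper_width: 13.5
grasp_force: 59.1
```

```bash
python3 -m creep '{"translation":[[-0.05,-0.8,0],[-0.15,-2.3,0],[-0.25,-4.3,0],[-0.4,-6.3,0],[-0.5,-8.3,0],[-0.6,-10,0],[-0.65,-11,0],[-0.65,-11,0]],"delta_rot":[[0,0,0],[0,0,0],[0,0,0],[0,0,0],[0,0,0],[0,0,0],[0,0,0],[0,0,0]],"hand":[1,1,1,1,1,1,1,1]}'
```

```text
clock: 14.0
position: [570.0, 11.2, 36.4]
ee_rot: [-0.684, 0.729, -0.001, 0.001]
contact_force: [1.2, -1.6, 5.4]
gripper_width: 13.0
grasp_force: 59.3
```

```bash
python3 -m creep '{"translation":[[-0.05,-0.8,0],[-0.15,-2.3,0],[-0.25,-4.2,0],[-0.35,-6,0],[-0.45,-7.5,0],[-0.5,-8.3,0],[-0.5,-8.8,0],[-0.5,-8.8,0]],"delta_rot":[[0,0,0],[0,0,0],[0,0,0],[0,0,0],[0,0,0],[0,0,0],[0,0,0],[0,0,0]],"hand":[1,1,1,1,1,1,1,1]}'
```

```text
clock: 15.0
position: [565.1, -75.7, 36.4]
ee_rot: [-0.684, 0.729, -0.001, 0.001]
contact_force: [0.9, 2.9, 6.6]
gripper_width: 12.9
grasp_force: 59.4
```

```bash
python3 -m creep '{"translation":[[0,-0.15,0],[-0.02,-0.3,0],[-0.03,-0.45,0],[-0.04,-0.6,0],[-0.05,-0.75,0],[-0.05,-0.75,0]],"delta_rot":[[0,0,0],[0,0,0],[0,0,0],[0,0,0],[0,0,0],[0,0,0]],"hand":[1,1,1,1,1,1]}'
python3 -m creep '{"translation":[[0,-0.1,0],[0,-0.2,0],[0,-0.2,0]],"delta_rot":[[0,0,0],[0,0,0],[0,0,0]],"hand":[1,1,1]}'
```

```text
clock: 15.75
position: [564.7, -82.4, 36.4]
ee_rot: [-0.685, 0.729, -0.0, 0.001]
contact_force: [1.1, 5.1, 6.5]
gripper_width: 13.2
grasp_force: 59.5
clock: 16.12
position: [564.6, -84.4, 36.4]
ee_rot: [-0.685, 0.729, -0.0, 0.001]
contact_force: [-0.9, 5.8, 6.6]
gripper_width: 13.1
grasp_force: 59.5
```

```bash
for i in 1 2; do :; done
python3 -m creep '{"translation":[[0,-0.1,0],[0,-0.15,0],[0,-0.15,0]],"delta_rot":[[0,0,0],[0,0,0],[0,0,0]],"hand":[1,1,1]}'
python3 -m creep '{"translation":[[0,-0.1,0],[0,-0.15,0],[0,-0.15,0]],"delta_rot":[[0,0,0],[0,0,0],[0,0,0]],"hand":[1,1,1]}'
```

```text
clock: 16.5
position: [564.7, -85.8, 36.4]
ee_rot: [-0.685, 0.729, -0.0, 0.001]
contact_force: [0.1, 7.2, 7.1]
gripper_width: 13.3
grasp_force: 59.5
clock: 16.88
position: [564.6, -87.3, 36.4]
ee_rot: [-0.685, 0.729, -0.0, 0.001]
contact_force: [0.2, 6.4, 6.5]
gripper_width: 12.8
grasp_force: 59.5
```

```bash

python3 -m creep '{"translation":[[0,-0.1,0],[0,-0.15,0],[0,-0.15,0]],"delta_rot":[[0,0,0],[0,0,0],[0,0,0]],"hand":[1,1,1]}'
python3 -m creep '{"translation":[[0,-0.1,0],[0,-0.15,0],[0,-0.15,0]],"delta_rot":[[0,0,0],[0,0,0],[0,0,0]],"hand":[1,1,1]}'
python3 - <<'E'
from h import *
print(read_state()["wrist_torque"])
E
```

```text
clock: 17.25
position: [564.7, -87.9, 36.5]
ee_rot: [-0.685, 0.729, -0.0, 0.001]
contact_force: [1.4, 11.3, 7.3]
gripper_width: 13.4
grasp_force: 59.6
clock: 17.62
position: [564.6, -88.0, 36.4]
ee_rot: [-0.685, 0.729, 0.0, 0.002]
contact_force: [-2.3, 16.8, 7.9]
gripper_width: 13.4
grasp_force: 59.7
[ 4.58225404  0.58834232 -0.08138328]
```

The tin stops at y -88 and the force is rising, so it is on the stop. I let go and raise the hand.

```bash

python3 -m creep '{"translation":[[0,0,0],[0,0,0],[0,0,0],[0,0,0]],"delta_rot":[[0,0,0],[0,0,0],[0,0,0],[0,0,0]],"hand":[4,4,4,4]}'
python3 -m creep '{"translation":[[0,0.1,1],[0,0.1,3],[0,0.1,7],[0,0.3,12],[0,3,17],[0,6,20],[0,8,20],[0,8,20]],"delta_rot":[[0,0,0],[0,0,0],[0,0,0],[0,0,0],[0,0,0],[0,0,0],[0,0,0],[0,0,0]],"hand":[4,4,4,4,4,4,4,4]}'
python3 - <<'E'
from h import *
s=read_state();print(s["position"])
im,w=cloud("wrist"); save(im,"pics/w3.png"); np.savez("w3.npz",im=im,w=w)
O=np.array([565.8,-57.5]);d=np.array([-.0641,-.9979]); n=np.array([.9979,-.0641])
W=w[...,:2]-O;X=W@d;Y=W@n;Z=w[...,2]
m=(abs(Z-75)<6)&(abs(Y)<45)&(X>-220)&(X<260); P=np.stack([X[m],Y[m]],1).astype(np.float32)
print(cv2.minAreaRect(P),m.sum(),P[:,0].min())
m=(abs(Z-92)<6)&(Y<-50)&(Y>-180)&(X<-20)&(X>-185);c=np.polyfit(X[m],Y[m],1); print("door line",c,np.percentile(Y[m]-np.polyval(c,X[m]),[3,97]),m.sum())
m=(Z>97)&(Z<125)&(Y<-40)&(Y>-150)&(X<-150);print("nub",np.nanmedian(X[m]),np.median(Y[m]),m.sum())
E
```

```text
clock: 18.12
position: [563.3, -92.2, 35.4]
ee_rot: [-0.684, 0.73, 0.0, -0.0]
contact_force: [-0.0, -0.3, -0.2]
gripper_width: 40.4
grasp_force: 0.0
clock: 19.12
position: [563.0, -10.7, 235.5]
ee_rot: [-0.685, 0.729, 0.0, -0.0]
contact_force: [0.2, -0.7, 0.0]
gripper_width: 40.4
grasp_force: 0.0
[563.03706755 -10.73654811 235.47378195]
((68.46038055419922, 0.9272327423095703), (91.03860473632812, 64.07054138183594), 0.17581263184547424) 6842 22.938541
door line [  -0.12378945 -103.96338095] [-6.22913992  5.18311625] 1978
nub nan nan 0
  return np.nanmean(a, axis, out=out, keepdims=keepdims)
  return _methods._mean(a, axis=axis, dtype=dtype,
  ret = ret.dtype.type(ret / rcount)
```

View pics/w3.png

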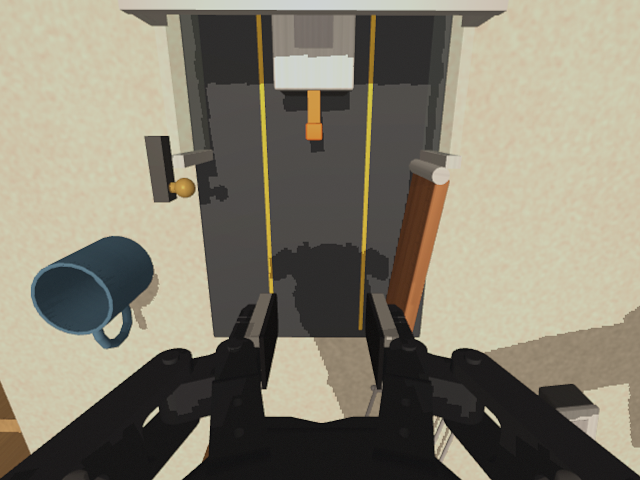

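The wrist view shows the tin straight between the yellow lines with its handle at (314,130), and the door still open at (420,240). Next I work out the push arc.

```bash
cat > arc.py <<'E'
from h import *
O=np.array([565.8,-57.5]);d=np.array([-.0641,-.9979]); n=np.array([.9979,-.0641])
def tcp(deg,off,l=150):
    t=np.radians(deg); u=-np.sin(t)*d+np.cos(t)*n; o=-np.cos(t)*d-np.sin(t)*n
    return O-6*d-105*n+l*u+(6+off)*o
E
python3 - <<'E'
from arc import *
p=read_state()["position"]; print("approach cm",(tcp(83,50)-p[:2])/10,(45-p[2])/10)
s=tcp(83,50)
for a,o in [(83,50),(83,25),(78,11),(70,11),(60,11),(50,11),(40,11),(30,11),(20,11),(12,11),(8,11),(4,11),(0,11)]: print(a,o,((tcp(a,o)-s)/10).round(2),"rot",a-83)
E
python3 -m creep '{"translation":[[-2,2,0],[-5,5,0],[-8,8,0],[-11,11,0],[-12.5,12.5,0],[-13.5,12.6,0],[-13.8,12.6,0],[-13.8,12.6,0]],"delta_rot":[[0,0,10.4],[0,0,20.8],[0,0,31.2],[0,0,41.6],[0,0,52],[0,0,62.4],[0,0,72.8],[0,0,83]],"hand":[0,0,0,0,0,0,0,0]}'
```

```text
approach cm [-12.8706759   12.44860033] -18.98722812533583
83 50 [0. 0.] rot 0
83 25 [ 2.46 -0.46] rot 0
78 11 [ 5.14 -0.88] rot -5
70 11 [ 7.19 -1.36] rot -13
60 11 [ 9.63 -2.35] rot -23
50 11 [11.85 -3.75] rot -33
40 11 [13.8  -5.52] rot -43
30 11 [15.41 -7.6 ] rot -53
20 11 [16.64 -9.93] rot -63
12 11 [ 17.32 -11.92] rot -71
8 11 [ 17.55 -12.95] rot -75
4 11 [ 17.71 -13.99] rot -79
0 11 [ 17.8  -15.04] rot -83
clock: 20.18
position: [425.0, 113.2, 234.7]
ee_rot: [0.996, -0.09, -0.001, 0.001]
contact_force: [-0.2, 0.1, 0.2]
gripper_width: -0.4
grasp_force: 0.0
```

```bash
python3 -m creep '{"translation":[[0,0,-4],[0,0,-9],[0,0,-14],[0,0,-17],[0,0,-18.9],[0,0,-18.9]],"delta_rot":[[0,0,0],[0,0,0],[0,0,0],[0,0,0],[0,0,0],[0,0,0]],"hand":[0,0,0,0,0,0]}'
python3 -m creep '{"translation":[[1.5,-0.2,0],[3.4,-0.4,0],[4.9,-0.7,0],[6.1,-0.8,0],[7,-1,0],[8.1,-1.3,0],[8.1,-1.3,0]],"delta_rot":[[0,0,0],[0,0,0],[0,0,-2],[0,0,-5],[0,0,-9],[0,0,-13],[0,0,-13]],"hand":[0,0,0,0,0,0,0]}'
```

```text
clock: 20.92
position: [424.3, 112.5, 44.9]
ee_rot: [0.996, -0.093, -0.002, 0.002]
contact_force: [0.7, -0.8, 0.1]
gripper_width: 0.1
grasp_force: 0.0
clock: 21.8
position: [507.6, 101.1, 47.0]
ee_rot: [0.979, -0.206, 0.0, -0.0]
contact_force: [-0.8, -0.0, -0.2]
gripper_width: 0.1
grasp_force: 0.0
```

```bash
python3 -m creep '{"translation":[[2.4,-1,0],[4.7,-2.4,0],[6.6,-4.2,0],[8.2,-6.2,0],[9.5,-8.6,0],[10.1,-10.6,0],[10.1,-10.6,0]],"delta_rot":[[0,0,-10],[0,0,-20],[0,0,-30],[0,0,-40],[0,0,-50],[0,0,-58],[0,0,-58]],"hand":[0,0,0,0,0,0,0]}'
python3 - <<'E'
from arc import *
s=read_state();p=s["position"]; print(p,s["contact_force"])
for a in (12,6,0): print(a,(tcp(a,11)-p[:2])/10)
im,w=cloud("top"); np.savez("top2.npz",w=w); save(im[140:300,300:540].repeat(3,0).repeat(3,1),"pics/t2.png")
E
```

```text
clock: 22.68
position: [607.6, -5.8, 46.7]
ee_rot: [0.756, -0.654, -0.0, 0.0]
contact_force: [-0.4, -0.0, -0.5]
gripper_width: -0.2
grasp_force: 0.0
[607.57972937  -5.79666057  46.67401691] [-0.39075678 -0.0123326  -0.54584605]
12 [-0.02227237 -0.04489165]
6 [ 0.30059   -1.5916152]
0 [ 0.46000706 -3.16361394]
```

View pics/t2.png

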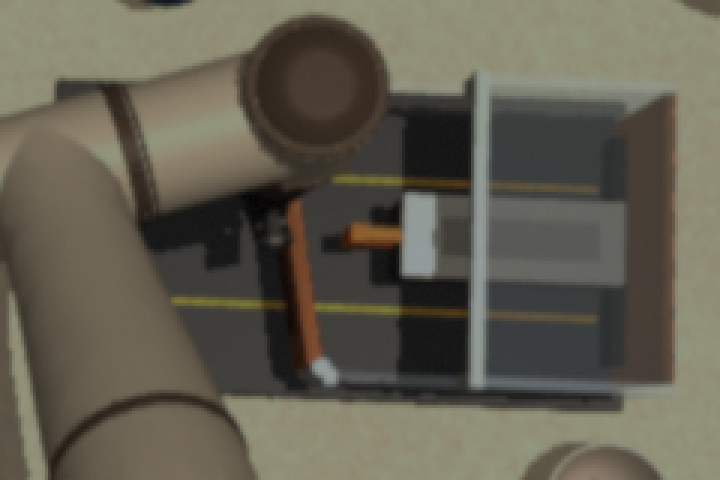

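The top crop shows the door at (300,280), pushed nearly shut by the fingers at (270,235). The tin sits at the back stop, with its front end at (625,240). Now I push through the catch.

```bash
python3 -m creep '{"translation":[[0.1,-0.6,0],[0.2,-1.1,0],[0.3,-1.6,0],[0.35,-2,0],[0.38,-2.3,0],[0.38,-2.3,0]],"delta_rot":[[0,0,-3],[0,0,-5],[0,0,-7],[0,0,-9],[0,0,-12],[0,0,-12]],"hand":[0,0,0,0,0,0]}'
python3 -m creep '{"translation":[[0,-0.2,0],[0.05,-0.4,0],[0.08,-0.6,0],[0.08,-0.8,0],[0.08,-0.8,0]],"delta_rot":[[0,0,0],[0,0,0],[0,0,0],[0,0,0],[0,0,0]],"hand":[0,0,0,0,0]}'
```

```text
clock: 23.48
position: [611.7, -27.7, 46.9]
ee_rot: [-0.684, 0.729, -0.0, 0.0]
contact_force: [0.3, -0.3, -0.3]
gripper_width: -0.0
grasp_force: 0.0
clock: 24.1
position: [612.2, -36.5, 46.7]
ee_rot: [-0.684, 0.729, -0.0, -0.0]
contact_force: [-0.2, -0.5, 0.0]
gripper_width: -0.2
grasp_force: 0.0
```

```bash
python3 -m creep '{"translation":[[0,-0.15,0],[0,-0.3,0],[0,-0.4,0],[0,-0.4,0]],"delta_rot":[[0,0,0],[0,0,0],[0,0,0],[0,0,0]],"hand":[0,0,0,0]}'
python3 - <<'E'
from arc import *
w=np.load("top2.npz")["w"]
for nm in ("old","new"):
    if nm=="new": im,w=cloud("top"); save(im[140:300,300:540].repeat(3,0).repeat(3,1),"pics/t3.png")
    W=w[...,:2]-O;X=W@d;Y=W@n;Z=w[...,2]
    m=(abs(Z-92)<7)&(X<60)&(X>-60)&(Y>-95)&(Y<10); c=np.polyfit(Y[m],X[m],1); print(nm,"door line X=f(Y)",c,m.sum(),"at Y=-90,0",np.polyval(c,[-90,0]))
E
```

```text
clock: 24.6
position: [612.3, -37.3, 46.8]
ee_rot: [-0.684, 0.729, 0.001, 0.001]
contact_force: [-2.1, 10.7, 0.9]
gripper_width: -0.0
grasp_force: 0.0
old door line X=f(Y) [ -0.158118   -22.79469889] 256 at Y=-90,0 [ -8.56407871 -22.79469889]
new door line X=f(Y) [ 0.02307074 -4.16328563] 239 at Y=-90,0 [-6.23965195 -4.16328563]
```

```bash
python3 -m creep '{"translation":[[0,-0.2,0],[0,-0.2,0]],"delta_rot":[[0,0,0],[0,0,0]],"hand":[0,0]}'
python3 -m creep '{"translation":[[0,1,0],[0,3,0],[0,6,2],[0,9,8],[0,12,14],[0,14,20],[0,14,20],[0,14,20]],"delta_rot":[[0,0,0],[0,0,0],[0,0,0],[0,0,0],[0,0,0],[0,0,0],[0,0,0],[0,0,0]],"hand":[0,0,0,0,0,0,0,0]}'
python3 -m creep '{"translation":[[-3,4,0],[-7,8,0],[-12,13,0],[-16,17,0],[-20,21,0],[-20,21,0],[-20,21,0]],"delta_rot":[[0,0,0],[0,0,0],[0,0,0],[0,0,0],[0,0,0],[0,0,0],[0,0,0]],"hand":[0,0,0,0,0,0,0]}'
python3 - <<'E'
from arc import *
im,w=cloud("top"); save(im[90:340,290:540].repeat(2,0).repeat(2,1),"pics/t4.png")
W=w[...,:2]-O;X=W@d;Y=W@n;Z=w[...,2]
m=(abs(Z-92)<7)&(X<40)&(X>-40)&(Y>-95)&(Y<85); c=np.polyfit(Y[m],X[m],1); print("door",c,m.sum())
i=im.astype(int); m=(i[...,0]>i[...,2]+60)&(abs(Y)<15)&(X>10)&(X<70); print("handle",X[m].min(),Y[m].mean(),np.median(Z[m]))
for l,a in dict(mug=(335,380,95,145),jar=(215,260,140,185),bowl=(475,530,285,335)).items():
    P=w[a[2]:a[3],a[0]:a[1]].reshape(-1,3); print(l,cv2.minAreaRect(P[P[:,2]>30][:,:2].astype(np.float32))[0])
E
```

```text
clock: 24.9
position: [612.3, -37.3, 46.8]
ee_rot: [-0.684, 0.729, 0.001, 0.002]
contact_force: [-3.7, 17.2, 2.2]
gripper_width: -0.0
grasp_force: 0.0
clock: 25.9
position: [612.1, 98.8, 247.1]
ee_rot: [-0.684, 0.729, -0.0, 0.0]
contact_force: [-0.2, -0.5, -0.3]
gripper_width: 0.0
grasp_force: 0.0
clock: 26.78
position: [411.9, 307.4, 245.2]
ee_rot: [-0.684, 0.729, -0.0, -0.002]
contact_force: [-0.6, -0.6, -0.3]
gripper_width: 0.1
grasp_force: 0.0
door [ 9.60195907e-04 -5.63655663e+00] 449
handle 22.175524693905867 -0.8643133206657932 70.04135961148074
mug (799.0780029296875, 50.12022018432617)
jar (706.0146484375, 330.4626770019531)
bowl (352.53021240234375, -275.0426940917969)
```

View pics/t4.png

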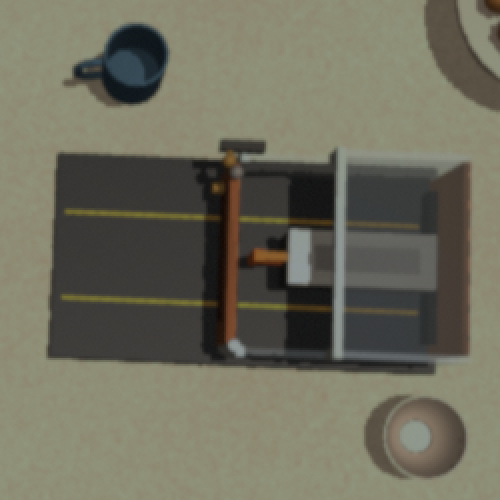

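The top crop shows the door shut and square at (232,260), within 0.001 rad and seated at the catch (232,160). The tin is at the stop with its handle at (268,257), and the mug, jar and bowl have not moved.

```bash
python3 -c "from bench import job_done; print(job_done())"
```

```text
the job is handed in; nothing more can be done
None
```

The tin is in the case against the back stop with its orange handle facing out, the door is shut on its catch, and the mug, jar and bowl are where they were; I handed the job in at about 27 s.

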